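# Shut the vent flap of the bench screen with the hooked pole

## Robot

A 6-joint arm with a two-finger parallel gripper is mounted at the origin on the work surface. World frame = base frame: x ahead of the robot, y to its left, z up, the work surface at z = 0. Lengths are in m, angles in rad, forces in N, time in s.
With the tool pointing down it reaches from about 0.35 to 0.85 m from the base axis. Payload 8.1 kg.
Tool frame: the origin (TCP) lies at the very end of the fingers, on their centre line; the grasp point (between the pads) lies 19 mm behind it; z points along the fingers, y is the line along which they close (so a half turn about z gives the same grasp; the last joint's range is limited). The gripper opens to 93 mm and grips with 3 to 60 N. Pads are 15 mm wide; open, the fingers measure 128 mm over their backs; the gripper's body (75 mm by 188 mm) begins 65 mm behind the grasp point.
Start: joints at [1.125, 0.13, 1.488, -0, 1.523, -0.085], TCP at [0.212, 0.561, 0.189] pointing down, gripper open.
Joint ranges: [-2.96, 2.96], [-0.89, 2.26], [0.02, 2.5], [-1.34, 4.48], [0, 2.73], [-2.66, 2.66]. Speed limits (rad/s): [2.39, 2.39, 2.79, 3.14, 3.14, 3.14].

## Interface

Orientations are given as a rotation vector (axis times angle).
In Python, from plant import monitor, eyes, ticket gives the robot as it stands.
- The arm moves only by the tool arm_command, never from a script. Its argument "deltas" is a list that holds one entry, the list of rows, each a list of 6 numbers: the shift along the world's x, y, z in cm, then the turn, a rotation vector about the world's x, y, z in degrees. In form: [[[tx, ty, tz, rx, ry, rz], ...]]. A call has 1 to 12 rows; each row shifts and turns the commanded pose from where the row before left it; what a row does not reach is not made up. A row lasts 1/12 s, in which the tool goes at most 41.7 mm and 7.16 degrees, less where a joint would pass 70% of its speed; a pose out of reach is approached as far as the arm can. A call is refused whole if a number of a shift passes 4.17 or a number of a turn 7.16, either way. A call with a gripper value outside its range is refused whole. "gripper" is the opening, from -1 (shut) to 1 (fully open), set as the call begins (left out, the last holds). The fingers move at their own pace and stop on an object; "squeeze" is the grip in N (left out, the last holds). Time passes only in rows, so rows that do not move let the fingers close. It gives the time, the measured TCP pose, the force, the opening and the grip force at its end, in the units of the state.
- monitor.read_state(): the state, without advancing time (a new reading comes with each control period).
- eyes.read_camera(name): name is "scene" or "top"; returns the picture (480x640x3 uint8, blue, green, red); there is no depth.
- eyes.camera_model(name): a dict with "fx", "fy", "cx", "cy" (pixels), "k1" (the pictures are not rectified: a ray, as slopes to the right and down, at radius r is drawn at 1 + k1 r^2 times it, then the intrinsics apply), "rvec" (rotation vector, rad) and "tvec" (3), from world to camera coordinates, as OpenCV has them. Camera axes: x right, y down, z forward; pixel columns grow to the right and rows downward; lengths in m; the calibration is good to about 2 mm. A picture is of the moment at which its call begins. camera_model takes no time and is no camera call.
- ticket.close_job(): hands the job in; it is judged then, once.
The state is a dict: "t": time; "q": joint angles; "dq": joint speeds; "joint_torque": joint torques, N m; "tool_pos": TCP position; "orientation": TCP orientation; "force": force on the tool from outside, world axes, zero at the start; "wrist_torque": the same for the moment, N m; "opening": finger opening in m; "gripper_force": force on a finger pad.
Only numpy, scipy, OpenCV 4.12 (cv2) and the standard library are available. Lean on these libraries where they do the work, as an engineer would, in place of code of your own. Each camera call takes 0.05 s, during which the arm holds its last target. There are 200 camera calls.

## Task

Take the hooked pole from its rest, put its hook down through the ring eye of the vent flap, which stands open in the bench screen, and pull the flap fully shut until the spring catch in the frame holds it: pull firmly enough to get past the catch, but do not force it, and keep your hand off the screen. Then unhook the pole and lay it back in its rest the way it lay, without disturbing the other things on the bench.

Things in the scene. Friction and masses are not known exactly. Their poses are not given: they have to be found in the camera images.
- screen: Fixed pine bench screen, glazed below, 434 mm wide, 385 mm tall, frame 36 mm thick, two feet 150 mm long. Origin: middle of the underside. -x points out of its front (the worker's side), +x to the back, y along its width, z up. The vent opening is 362 mm wide between the posts, from 154 to 349 mm above the bench; the flap fills it when shut.
- flap_hinge (a point): Middle of the flap's hinge line, which runs along the screen's y, 157 mm above the bench in the middle plane of the frame (screen x = 0). Axes as the screen's.
- flap (a joint): Blue glazed sash, 344 wide, 174 high, 18 mm thick, hinged along its lower edge. Angle in rad: 0 = shut, upright, hard against the frame's stop; it grows as the top leans through the opening to the back, at most 0.62. A friction stay holds it at any angle; about 2 to 6 N at the eye, towards the front, moves it slowly (fast takes more), until it meets the catch near 0.075 rad.
- catch (a point): Spring roller in the middle of the head rail, hanging down to 331 mm above the bench over the flap's top edge; axes as the screen's. From about 0.075 rad down it climbs a ramp on the flap and pushes it open again: the slow pull needed at the eye rises to about 16 N at 0.025 rad; past that it snaps over, drives the flap to 0 and holds it there. Eye and glass must not bear over 20 N.
- eye (a point): Centre of the brass ring eye on the middle of the flap's front: inner diameter 23 mm, wire 6 mm. The ring stands square off the face, its hole along the flap's height (upright when shut, leaning with the flap when open). It is 36 mm in front of the hinge plane and 115 mm above the hinge, measured along the flap. Axes: the screen's when shut, turning with the flap (z along the hole).
- pole: Hooked pole, 528 mm long, about 0.2 kg: brown wooden bar 16 mm wide, 22 high, from x = -270 to 150 mm, with a black grip sleeve from -60 to 60, then a ferrule, a 7 mm brass rod and a downturned hook. Origin: middle of the sleeve, on the underside (the bar's middle is 11 mm higher); the balance point lies within 25 mm of it. +x points to the hook, y across, z up.
- hook_mid (a point): Middle of the hook's finger, on the pole at x = 252, z = -2 mm; it belongs in the ring's centre when hooked. The rod lies at z = 11 mm to the bend at x = 255; the finger, 7 mm thick, runs from there 26 mm down and 6 mm back to the tip. Axes as the pole's.
- hook_tip (a point): Lower end of the hook's finger, on the pole at x = 248.5, z = -18 mm. Axes as the pole's.
- rack: Fixed pine rest: base 300 x 90 x 15 mm, forked supports at x = -120 and +120 mm, each with an upward notch 22 mm wide, floor 55 mm above the bench, flared above 78, prong tops at 98 mm. Origin: middle of the underside. The pole lies in both notches along x, underside at 55 mm, hook towards +x and down, origin over the rest's within 15 mm; between the supports it is free to grasp.
- block_large: Dark wooden printing block 150 x 110 mm, 58 mm tall with its grip, loose. Origin: middle of the underside.
- block_border: Brown wooden printing block 140 x 60 mm, 58 mm tall with its grip, loose. Origin: middle of the underside.
- block_small: Dark wooden printing block 80 x 70 mm, 58 mm tall with its grip, loose. Origin: middle of the underside.
- jar: Closed teal jar, diameter 72 mm, 100 mm tall, loose. Origin: middle of the underside.
- bowl: Blue ceramic bowl, diameter 120 mm, 50 mm tall, loose. Origin: middle of the underside.
- brush: Brush lying on the bench, about 200 mm long, loose. Origin: on the underside.
- tin: Closed tin with a blue label, diameter 66 mm, 80 mm tall, loose. Origin: middle of the underside.

How it is judged:
By the outcome, as a careful person would: the job done as asked, in the order asked, and still so for the second after the job is handed in, with the robot touching nothing.
It also fails if it takes over 72 s, if anything falls off the work surface, if the arm or the gripper's body presses on something with over 40 N, if the wrist force passes 120 N, or if a joint passes its speed limit or range.

## Working session

There is one attempt and no reset: what is moved stays moved. The work goes in short steps, Python scripts to look and compute and a tool call to move; the robot and the scene stay as the last step left them, time stands still between calls to the robot, and variables do not carry over. Pictures are saved under pics/ and viewed, at most 10 in all, crops included, and the job is handed in when it is done.

Besides the shell and the picture viewer there is one more tool, called after ">>>" as name(argument=value, ...) on one line, values as JSON. arm_command: Moves the arm, as the interface text tells. Its arguments: {"type":"object","properties":{"deltas":{"type":"array"},"gripper":{"type":"number"},"squeeze":{"type":"number"}},"required":["deltas"]}

```bash
ls; mkdir -p pics
python3 - <<'E'
from plant import monitor, eyes
import cv2
s=monitor.read_state();print(s)
for n in("scene","top"):
    cv2.imwrite(f"pics/{n}0.png",eyes.read_camera(n));print(eyes.camera_model(n))
E
```

```text
pics
{'t': 0.0, 'q': array([ 1.12460003e+00,  1.31146838e-01,  1.48927930e+00, -4.07394775e-05,
        1.52297674e+00, -8.53829956e-02]), 'dq': array([ 1.97370346e-03,  8.83073342e-04,  4.93010346e-04,  8.75383080e-05,
       -1.38229853e-03, -2.58908018e-04]), 'joint_torque': array([-1.57459912e-03, -5.59832847e+01, -4.91763747e+01,  7.68379122e-02,
        3.53892089e-02, -2.28746203e-04]), 'tool_pos': array([0.21153918, 0.56081332, 0.18829603]), 'orientation': array([-5.63613284e-01, -3.09017736e+00,  2.76004931e-03]), 'force': array([-0.49766041,  0.03185259, -0.84002439]), 'wrist_torque': array([ 0.05704269, -0.01031606, -0.01175869]), 'gripper_force': 0.0, 'opening': 0.09311133696233627}
{'fx': 537.4828859749547, 'fy': 537.4828859749547, 'cx': 319.8006313227077, 'cy': 237.8590665554264, 'k1': -0.159917284094026, 'rvec': array([ 0.83641336,  2.76410497, -0.76031867]), 'tvec': array([ 0.42552575, -0.16770731,  1.8498915 ])}
{'fx': 453.8004462802339, 'fy': 453.8004462802339, 'cx': 315.7704033591498, 'cy': 241.58893769744168, 'k1': -0.048073091241352894, 'rvec': array([ 2.09293108, -2.11872122,  0.22210564]), 'tvec': array([0.0138656 , 0.57210032, 1.31000108])}
```

View pics/scene0.png

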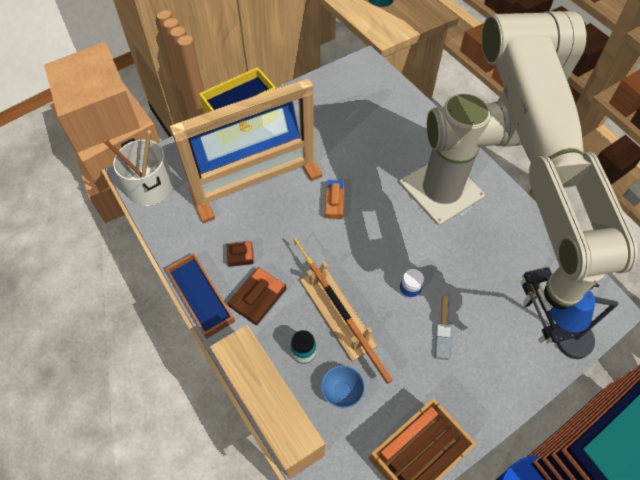

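View pics/top0.png

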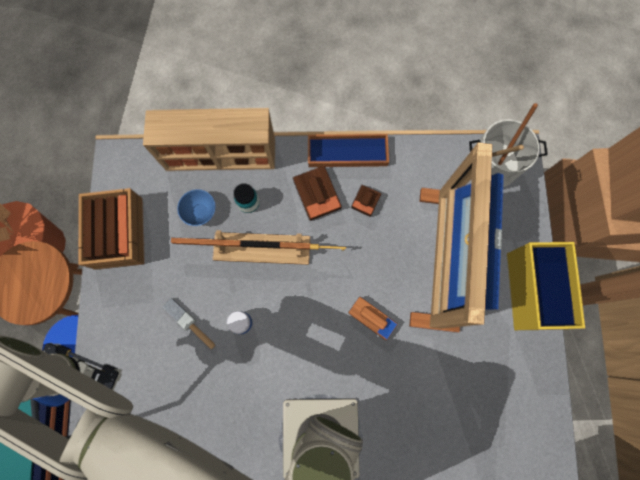

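Both views show the bench. In the top view the pole lies along columns 172–360 at row ~243, hook to the right. The screen is at columns 420–500, rows 145–330, with its front facing left. In the scene view the flap eye is near (245,126). I'll zoom in on both.

```bash
cat > h.py <<'E'
import numpy as np, cv2
from plant import monitor, eyes
from scipy.spatial.transform import Rotation as R
def model(n):
    m=eyes.camera_model(n); return m,R.from_rotvec(m["rvec"]).as_matrix(),np.array(m["tvec"])
def ray(n,u,v):
    m,Rm,t=model(n); K=np.array([[m["fx"],0,m["cx"]],[0,m["fy"],m["cy"]],[0,0,1]])
    p=cv2.undistortPoints(np.array([[[u,v]]],float),K,np.array([m["k1"],0,0,0,0]))[0,0]
    d=Rm.T@np.array([p[0],p[1],1]); return -Rm.T@t,d/np.linalg.norm(d)
def plane(n,u,v,z):
    c,d=ray(n,u,v); return c+d*(z-c[2])/d[2]
def two(a,b):
    c1,d1=ray("scene",*a);c2,d2=ray("top",*b)
    s=np.linalg.lstsq(np.c_[d1,-d2],c2-c1,rcond=None)[0]
    p,q=c1+s[0]*d1,c2+s[1]*d2; return (p+q)/2,np.linalg.norm(p-q)
def proj(n,P):
    m,Rm,t=model(n); K=np.array([[m["fx"],0,m["cx"]],[0,m["fy"],m["cy"]],[0,0,1]])
    return cv2.projectPoints(np.atleast_2d(P).astype(float),m["rvec"],m["tvec"],K,np.array([m["k1"],0,0,0,0]))[0][:,0]
def crop(img,x0,y0,x1,y1,s,f):
    c=cv2.resize(img[y0:y1,x0:x1],None,fx=s,fy=s,interpolation=cv2.INTER_CUBIC)
    for x in range((x0+19)//20*20,x1,20): cv2.putText(c,str(x),((x-x0)*s,8),0,.3,(0,0,255),1);cv2.line(c,((x-x0)*s,9),((x-x0)*s,14),(0,0,255),1)
    for y in range((y0+19)//20*20,y1,20): cv2.putText(c,str(y),(0,(y-y0)*s),0,.3,(0,0,255),1);cv2.line(c,(20,(y-y0)*s),(26,(y-y0)*s),(0,0,255),1)
    cv2.imwrite(f,c)
E
python3 - <<'E'
from h import *
crop(cv2.imread("pics/scene0.png"),165,75,325,225,4,"pics/s1.png")
crop(cv2.imread("pics/top0.png"),160,140,360,290,4,"pics/t1.png")
crop(cv2.imread("pics/top0.png"),340,140,520,340,3,"pics/t2.png")
for n in("scene","top"): print(ray(n,320,240))
E
```

```text
(array([0.96095979, 0.67038253, 1.50281071]), array([-0.28334006, -0.42210306, -0.86113147]))
(array([0.27968069, 0.00216314, 1.40191579]), array([ 0.21656831, -0.00594076, -0.97624939]))
```

View pics/s1.png

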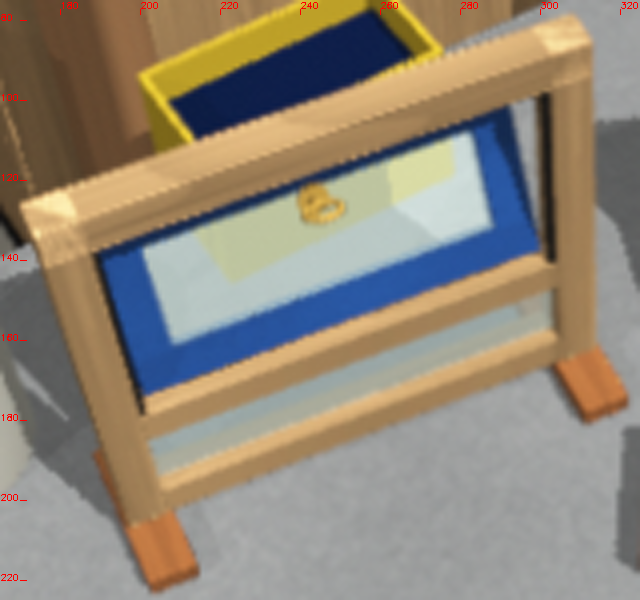

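View pics/t1.png

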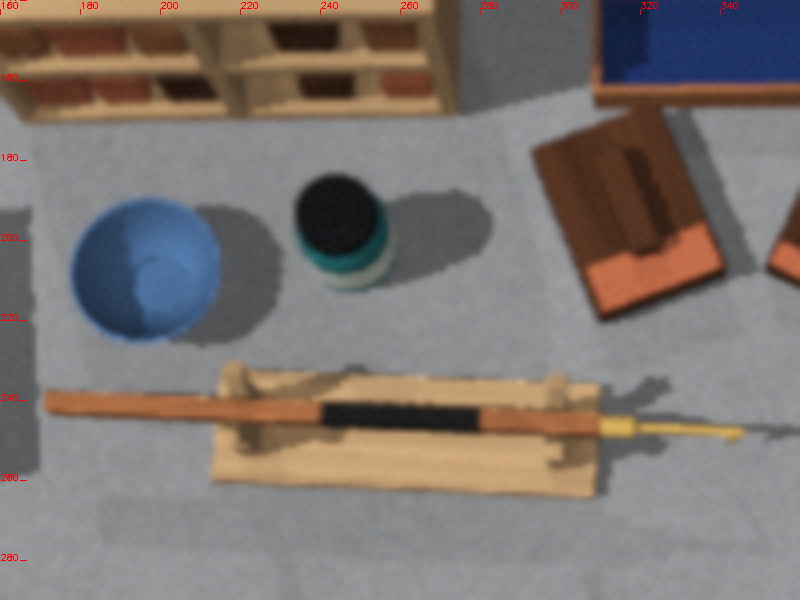

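View pics/t2.png

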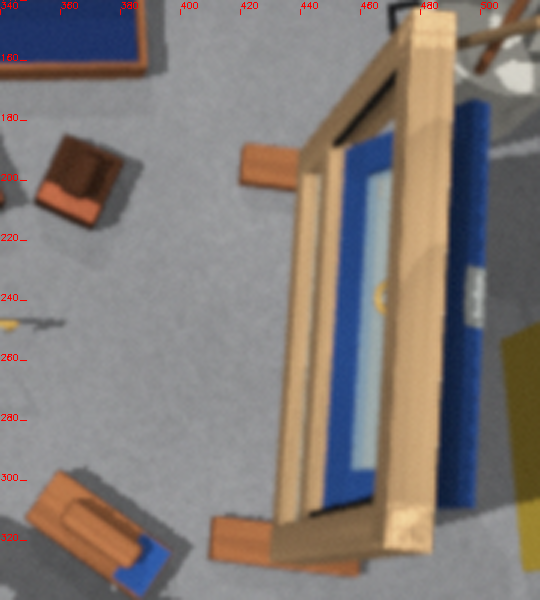

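The crops give these pixels:
- **Head rail top face (top view):** corners near (478,143), (492,144), (484,324) and (468,323).
- **Flap's back top edge (top view):** from (503,174) to (498,309).
- **Ring:** about (246,127) in the scene view and (467,239) in the top view.
- **Pole (top view):** from tail (171,241) to hook (345.5,248), with the sleeve at columns 240–279.

Run:
```python
from h import *
np.set_printoptions(precision=4,suppress=True)
print("rail top-view");[print(plane("top",*p,.385)) for p in[(477.7,143.3),(492.3,144),(484.3,324),(467.7,322.7)]]
print("rail scene");[print(plane("scene",*p,.385)) for p in[(170.5,126.2),(174,134),(310.8,79.5),(313,84.5)]]
print("eye",two((246.5,126.75),(466.7,239.3)))
img=cv2.imread("pics/top0.png");hsv=cv2.cvtColor(img,cv2.COLOR_BGR2HSV)
# sleeve, dark
m=cv2.inRange(hsv,(0,0,0),(179,255,60));m[:236]=0;m[252:]=0;m[:,:230]=0;m[:,290:]=0
r=cv2.minAreaRect(cv2.findNonZero(m));print(r)
print("sleeve c",plane("top",*r[0],.077))
print("sleeve ends",plane("top",239.7,243,.077),plane("top",279.3,244.8,.077))
print("tail",plane("top",171,240.6,.077),"barend",plane("top",309.6,246,.077),"hook",plane("top",345.5,248.3,.0665))
# two-view check on pole ends
s=cv2.imread("pics/scene0.png")
crop(s,270,210,410,400,3,"pics/s2.png")
# rack base corners z=.015
print("rack",[plane("top",*p,.015) for p in[(160+600/4,140+385/4),(160+592/4,140+497/4),(160+212/4,140+481/4),(160+220/4,140+370/4)]])
```

```text
rail top-view
[ 0.7404 -0.3895  0.385 ]
[ 0.7384 -0.4252  0.385 ]
[ 0.3097 -0.3661  0.385 ]
[ 0.3132 -0.3291  0.385 ]
rail scene
[ 0.7377 -0.4222  0.385 ]
[ 0.7419 -0.3893  0.385 ]
[ 0.3071 -0.356   0.385 ]
[ 0.3134 -0.3343  0.385 ]
eye (array([ 0.5251, -0.3761,  0.2902]), np.float64(0.00495233981527638))
((259.5052185058594, 243.83889770507812), (37.1742057800293, 5.44877815246582), 1.8476102352142334)
sleeve c [0.5642 0.1751 0.077 ]
sleeve ends [0.5675 0.2346 0.077 ] [0.5605 0.1158 0.077 ]
tail [0.5776 0.4426 0.077 ] barend [0.5557 0.0254 0.077 ] hook [ 0.5494 -0.0822  0.0665]
rack [array([0.5998, 0.0249, 0.015 ]), array([0.511 , 0.0319, 0.015 ]), array([0.5271, 0.3276, 0.015 ]), array([0.6159, 0.3245, 0.015 ])]
```

View pics/s2.png

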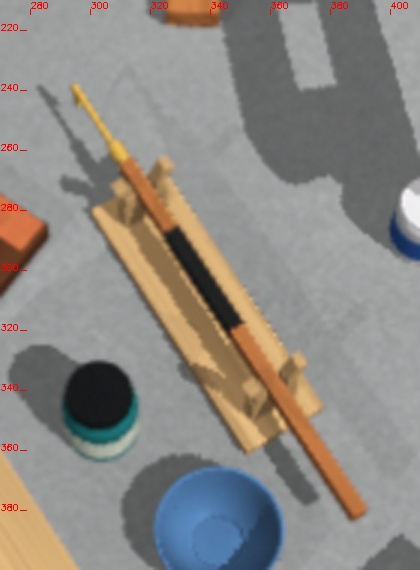

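Run:
```python
from h import *
np.set_printoptions(precision=4,suppress=True)
C=np.array([.5255,-.3767,0]);yaw=np.radians(-98.0)
X=np.array([np.cos(yaw),np.sin(yaw),0]);Y=np.array([-np.sin(yaw),np.cos(yaw),0]);Z=np.array([0,0,1])
H=C+.157*Z
def loc(p): p=p-C; return np.array([p@X,p@Y,p[2]])
from scipy.optimize import brentq
def pt(a,x,z,y=0): return H+X*(x*np.cos(a)+z*np.sin(a))+Z*(-x*np.sin(a)+z*np.cos(a))+Y*y
# flap back top edge: local x=+9, z~171/174
for uv in[(503.3,174.3),(500.6,242),(498,309.3)]:
    c,d=ray("top",*uv)
    def f(a):
        e=pt(a,.009,.172)-c; l=d*(e[2]/d[2]); return (l-e)@X
    print("flap a",brentq(f,0,.8), loc(c+d*((.157+.16-c[2])/d[2])))
E0=plane("scene",246.5,126.75,.2775);print("eye scene",E0,loc(E0));E1=plane("top",466.7,239.3,.2775);print("eye top",E1,loc(E1))
for a in(.3,.4,.5,.6):print(a,pt(a,-.036,.115),loc(pt(a,-.036,.115)),proj("scene",pt(a,-.036,.115)),proj("top",pt(a,-.036,.115)))
T=R.from_rotvec(monitor.read_state()["orientation"]).as_matrix();print(T)
ty=T[:2,1];print("tool y yaw",np.degrees(np.arctan2(ty[1],ty[0])))
for n,uv,z in[("block_border",(372,317),.03),("block_small",(366,200),.03)]:print(n,plane("top",*uv,z))
```

```text
flap a 0.4032366935953309 [0.0737 0.1722 0.317 ]
flap a 0.4017233492689734 [ 0.0735 -0.0057  0.317 ]
flap a 0.409683502342281 [ 0.0745 -0.1712  0.317 ]
eye scene [ 0.5217 -0.3896  0.2775] [ 0.0133 -0.0019  0.2775]
eye top [ 0.5261 -0.3784  0.2775] [0.0016 0.0009 0.2775]
0.3 [ 0.5256 -0.3763  0.2775] [-0.0004  0.      0.2775] [[247.5458 129.957 ]] [[465.893  239.5307]]
0.4 [ 0.5239 -0.3882  0.2769] [0.0116 0.     0.2769] [[246.1391 127.451 ]] [[470.5072 240.1616]]
0.5 [ 0.5222 -0.4     0.2752] [ 0.0235 -0.      0.2752] [[244.8021 125.2581]] [[474.913  240.8873]]
0.6 [ 0.5206 -0.4116  0.2722] [ 0.0352 -0.      0.2722] [[243.5491 123.399 ]] [[479.0543 241.6978]]
[[-0.9356  0.353  -0.0007]
 [ 0.353   0.9356 -0.0015]
 [ 0.0001 -0.0017 -1.    ]]
tool y yaw 69.32767060218139
block_border [ 0.3462 -0.1585  0.03  ]
block_small [ 0.7115 -0.1532  0.03  ]
```

>>> arm_command(deltas=[[[2.35,-2.57,0,0,0,-4.83],[2.35,-2.57,0,0,0,-4.83],[2.35,-2.57,0,0,0,-4.83],[2.35,-2.57,0,0,0,-4.83],[2.35,-2.57,0,0,0,-4.83],[2.35,-2.57,0,0,0,-4.83],[2.35,-2.57,0,0,0,-4.83],[2.35,-2.57,0,0,0,-4.83],[2.35,-2.57,0,0,0,-4.83],[2.35,-2.57,0,0,0,-4.83],[2.35,-2.57,0,0,0,-4.83],[2.35,-2.57,0,0,0,-4.83]]], gripper=1)

```text
t: 1.1
tool_pos: [0.4945, 0.2514, 0.189]
orientation: [-1.995, -2.426, 0.001]
force: [-0.2, -0.0, 0.2]
opening: 0.0931
gripper_force: 0.0
```

>>> arm_command(deltas=[[[2.35,-2.57,0,0,0,-4.83],[2.35,-2.57,0,0,0,-4.83],[2.3,-2.5,0,0,0,-4.83],[0,0,-2,0,0,0],[0,0,-2,0,0,0],[0,0,-2,0,0,0],[0,0,-2,0,0,0],[0,0,0,0,0,0],[0,0,0,0,0,0],[0,0,0,0,0,0]]])

```text
t: 1.93
tool_pos: [0.5642, 0.1767, 0.1104]
orientation: [2.281, 2.16, 0.001]
force: [0.2, -0.2, 0.7]
opening: 0.093
gripper_force: 0.0
```

Run:
```python
from h import *
s=monitor.read_state();T=R.from_rotvec(s["orientation"]).as_matrix();print(s["t"],s["tool_pos"],T,np.degrees(np.arctan2(T[1,1],T[0,1])),s["q"],s["force"])
```

```text
1.9333 [0.56417069 0.17672191 0.11035506] [[ 5.43884505e-02  9.98519619e-01  6.83069304e-04]
 [ 9.98519830e-01 -5.43885833e-02  1.77385171e-04]
 [ 2.14273745e-04  6.72410540e-04 -9.99999751e-01]] -3.117775395716823 [2.16830560e-01 1.55281570e-01 1.60672043e+00 2.67705781e-05
 1.37888541e+00 2.71240838e-01] [ 0.16480996 -0.18249207  0.73323383]
```

>>> arm_command(deltas=[[[0,-0.1,-1.6,0,0,0],[0,-0.1,-1.6,0,0,0],[0,0,-1.6,0,0,0],[0,0,-1.5,0,0,0],[0,0,0,0,0,0],[0,0,0,0,0,0]]])

```text
t: 2.43
tool_pos: [0.5641, 0.1747, 0.0473]
orientation: [2.281, 2.16, 0.0]
force: [0.5, 0.4, -0.2]
opening: 0.0929
gripper_force: 0.0
```

>>> arm_command(deltas=[[[0,0,0,0,0,0],[0,0,0,0,0,0],[0,0,0,0,0,0],[0,0,0,0,0,0],[0,0,0,0,0,0],[0,0,0,0,0,0],[0,0,0,0,0,0],[0,0,0,0,0,0],[0,0,0,0,0,0],[0,0,0,0,0,0],[0,0,0,0,0,0],[0,0,0,0,0,0]]], gripper=-1, squeeze=45)

```text
t: 3.43
tool_pos: [0.5638, 0.1746, 0.0463]
orientation: [-2.281, -2.16, 0.0]
force: [-0.1, 0.1, -0.9]
opening: 0.0174
gripper_force: 0.0
```

>>> arm_command(deltas=[[[0,0,0,0,0,0],[0,0,0,0,0,0],[0,0,0,0,0,0],[0,0,0,0,0,0]]])

```text
t: 3.77
tool_pos: [0.5638, 0.1746, 0.0463]
orientation: [2.281, 2.16, 0.0]
force: [0.8, 0.0, 0.1]
opening: 0.0132
gripper_force: 45.0
```

>>> arm_command(deltas=[[[0,0,0.8,0,0,0],[0,0,0.8,0,0,0],[0,0,1.2,0,0,0],[0,0,2,0,0,0],[0,0,2,0,0,0],[0,0,2,0,0,0],[0,0,2,0,0,0],[0,0,2,0,0,0],[0,0,2,0,0,0],[0,0,2,0,0,0],[0,0,2,0,0,0],[0,0,1.2,0,0,0]]])

```text
t: 4.77
tool_pos: [0.5647, 0.1748, 0.2506]
orientation: [2.279, 2.159, 0.006]
force: [0.1, 0.6, -1.5]
opening: 0.0135
gripper_force: 45.0
```

>>> arm_command(deltas=[[[0,0,2,0,0,0],[0,0,2,0,0,0],[0,0,2,0,0,0],[0,0,0,0,0,0],[0,0,0,0,0,0],[0,0,0,0,0,0]]])

```text
t: 5.27
tool_pos: [0.5634, 0.1745, 0.3051]
orientation: [-2.281, -2.16, 0.002]
force: [0.7, 0.8, -2.6]
opening: 0.0134
gripper_force: 45.0
```

Run:
```python
from h import *
np.set_printoptions(precision=4,suppress=True)
s=monitor.read_state();print(s["t"],s["tool_pos"],s["force"],s["wrist_torque"],s["opening"])
a=eyes.read_camera("scene");b=eyes.read_camera("top");cv2.imwrite("pics/sA.png",a);cv2.imwrite("pics/tA.png",b)
# predicted hook pixels if held rigidly
d=np.array([np.cos(np.radians(-93.1)),np.sin(np.radians(-93.1)),0]);o=s["tool_pos"]*1.0;o[2]+=.008
P=[o+d*.255+[0,0,.011],o+d*-.27+[0,0,.011],o+d*.2485-[0,0,.018]]
ps,pt=proj("scene",P),proj("top",P);print(ps,pt)
def win(i,p,r=60):
    x,y=int(p[0]),int(p[1]);return i[max(0,y-r):y+r,max(0,x-r):x+r]
A=[cv2.resize(win(i,p),(360,360),interpolation=cv2.INTER_CUBIC) for i,p in[(a,ps[0]),(b,pt[0])]]
for w in A: cv2.drawMarker(w,(180,180),(0,0,255),0,12)
cv2.imwrite("pics/A.png",np.hstack(A))
```

```text
5.2667 [0.5634 0.1745 0.3051] [ 0.7465  0.8471 -2.6102] [-0.0491  0.0659  0.0062] 0.013367224069572041
[[291.7402 189.9818]
 [403.334  350.9478]
 [293.3413 197.8507]] [[350.7667 227.2993]
 [138.9925 218.9934]
 [347.3777 230.0144]]
```

View pics/A.png

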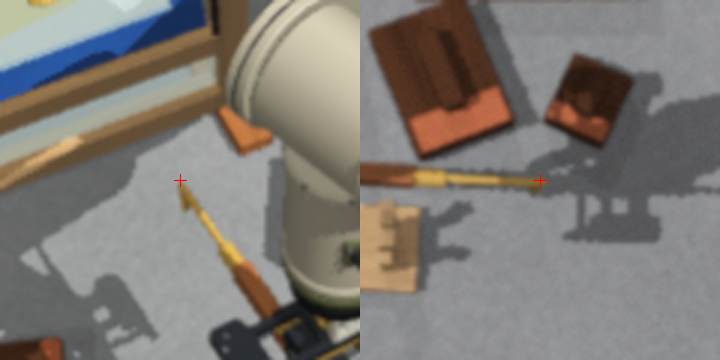

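The crop shows the hook's end 1–2 px below the rigid-grasp prediction in both views. It sits at about (292.5,192) in the scene view and (350,228) in the top view, so the pole droops slightly or sits a few mm low.

Run:
```python
from h import *
np.set_printoptions(precision=4,suppress=True)
for n in"sA","tA":
    i=cv2.imread(f"pics/{n}.png");h=cv2.cvtColor(i,cv2.COLOR_BGR2HSV)
    m=cv2.inRange(h,(15,110,70),(32,255,255))
    x0,y0,x1,y1=(280,180,325,250) if n[0]=="s" else (305,215,365,240)
    k=np.zeros_like(m);k[y0:y1,x0:x1]=m[y0:y1,x0:x1]
    ys,xs=np.nonzero(k);print(n,len(xs),xs.min(),xs.max(),ys.min(),ys.max(),[(x,ys[xs==x].mean()) for x in sorted(set(xs))[::-1][:8]],[(y,xs[ys==y].mean()) for y in sorted(set(ys))[:8]])
o=np.array([.5634,.1745,.3131]);
for a,b in[((292.5,192),(350,228.2)),((293,192.5),(349.5,228))]:
    p,e=two(a,b);print(p,e,"rel",p-o)
```

```text
sA 108 291 324 191 240 [(np.int64(324), np.float64(239.0)), (np.int64(323), np.float64(239.0)), (np.int64(322), np.float64(239.0)), (np.int64(312), np.float64(216.0)), (np.int64(311), np.float64(215.0)), (np.int64(310), np.float64(215.0)), (np.int64(309), np.float64(214.5)), (np.int64(308), np.float64(214.0))] [(np.int64(191), np.float64(291.5)), (np.int64(192), np.float64(292.0)), (np.int64(193), np.float64(292.0)), (np.int64(194), np.float64(293.0)), (np.int64(195), np.float64(293.5)), (np.int64(196), np.float64(294.0)), (np.int64(197), np.float64(294.0)), (np.int64(198), np.float64(295.3333333333333))]
tA 150 308 351 223 230 [(np.int64(351), np.float64(227.5)), (np.int64(350), np.float64(227.5)), (np.int64(349), np.float64(228.0)), (np.int64(348), np.float64(228.5)), (np.int64(347), np.float64(228.0)), (np.int64(346), np.float64(227.5)), (np.int64(345), np.float64(227.5)), (np.int64(344), np.float64(227.5))] [(np.int64(223), np.float64(310.5)), (np.int64(224), np.float64(313.0)), (np.int64(225), np.float64(318.5)), (np.int64(226), np.float64(325.5)), (np.int64(227), np.float64(329.5)), (np.int64(228), np.float64(331.48148148148147)), (np.int64(229), np.float64(348.0)), (np.int64(230), np.float64(348.0))]
[ 0.549  -0.0785  0.3164] 0.0007440466758931536 rel [-0.0144 -0.253   0.0033]
[ 0.5491 -0.0768  0.3164] 0.001928281222158085 rel [-0.0143 -0.2513  0.0033]
```

>>> arm_command(deltas=[[[0.07,-2.36,0,0,0,-0.48],[0.07,-2.36,0,0,0,-0.48],[0.07,-2.36,0,0,0,-0.48],[0.07,-2.36,0,0,0,-0.48],[0.07,-2.36,0,0,0,-0.48],[0.07,-2.36,0,0,0,-0.48],[0.07,-2.36,0,0,0,-0.48],[0.07,-2.36,0,0,0,-0.48],[0.07,-2.36,0,0,0,-0.48],[0.07,-2.36,0,0,0,-0.48],[0,0,0,0,0,0],[0,0,0,0,0,0]]])

```text
t: 6.37
tool_pos: [0.5701, -0.0624, 0.3047]
orientation: [-2.37, -2.059, 0.002]
force: [-0.1, 1.0, -1.5]
opening: 0.014
gripper_force: 45.0
```

>>> arm_command(deltas=[[[0,0,0,0,0,0],[0,0,0,0,0,0],[0,0,0,0,0,0],[0,0,0,0,0,0],[0,0,0,0,0,0]]])

```text
t: 6.78
tool_pos: [0.5708, -0.0607, 0.3064]
orientation: [-2.368, -2.064, -0.0]
force: [-0.2, -0.8, -1.8]
opening: 0.0136
gripper_force: 45.0
```

Run:
```python
from h import *
np.set_printoptions(precision=4,suppress=True)
s=monitor.read_state();print(s["t"],s["tool_pos"],s["orientation"],s["force"],s["wrist_torque"])
a=eyes.read_camera("scene");b=eyes.read_camera("top");cv2.imwrite("pics/sB.png",a);cv2.imwrite("pics/tB.png",b)
A=cv2.resize(a[85:185,200:300],(500,500),interpolation=cv2.INTER_CUBIC);cv2.imwrite("pics/_a.png",A)
B=cv2.resize(b[195:275,400:480],(300,300),interpolation=cv2.INTER_CUBIC)
c=np.zeros((500,800,3),np.uint8);c[:,:500]=A;c[:300,500:]=B;cv2.imwrite("pics/B.png",c)
T=s["tool_pos"];bend=T+np.array([-.0355,-.251,.0113]);print("bend",bend,proj("scene",bend),proj("top",bend))
```

```text
6.7833 [ 0.5708 -0.0607  0.3064] [-2.3685 -2.0639 -0.0001] [-0.1755 -0.7603 -1.8003] [-0.0321  0.0266  0.0214]
bend [ 0.5353 -0.3117  0.3177] [[253.9517 135.7001]] [[444.7194 232.4385]]
```

View pics/B.png

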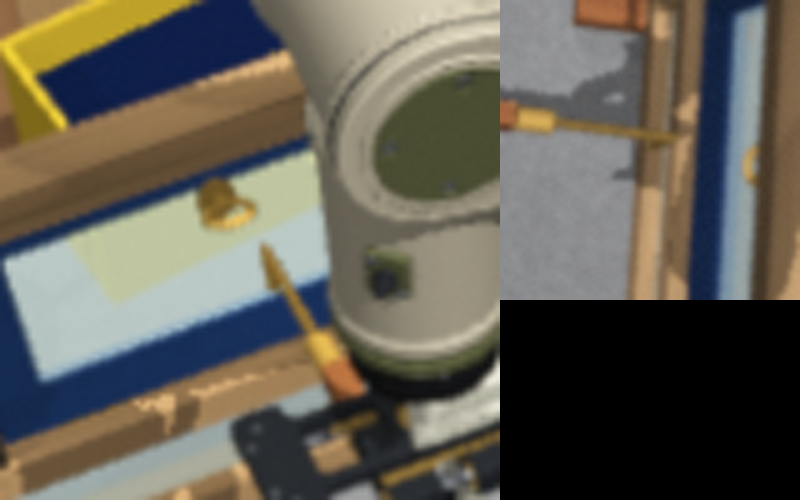

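The crop shows the hook's bend at about scene (253.4,135) and top (446.6,231.8). The ring hole is at about scene (248,127.5), with the ring up and to the left of the hook. I'll measure both from colour masks.

Run:
```python
from h import *
np.set_printoptions(precision=4,suppress=True)
for uv in[((253.4,135),(446.5,231.8)),((253.4,135),(445.7,231.9))]: print("bend",two(*uv))
i=cv2.imread("pics/sB.png");h=cv2.cvtColor(i,cv2.COLOR_BGR2HSV)
print("H/S scene rows 118..133, cols 236..254")
for y in range(118,135): print(y," ".join("%3d"%h[y,x,1] for x in range(237,255)))
i=cv2.imread("pics/tB.png");h=cv2.cvtColor(i,cv2.COLOR_BGR2HSV)
print("top cols 460..474")
for y in range(230,250): print(y," ".join("%3d/%3d"%(h[y,x,0],h[y,x,1]) for x in range(462,474)))
```

```text
bend (array([ 0.536 , -0.3153,  0.3184]), np.float64(0.001853200866043571))
bend (array([ 0.5361, -0.3136,  0.3196]), np.float64(0.0003222961669733359))
H/S scene rows 118..133, cols 236..254
118 118 114 106  92  68  25  53 132 163 174 170 168 133  81  38  20  30  45
119  97  81  34  41 114 139 154 169 164 137  88  66  23  29  39  46  46  48
120  23  96 146 152 103  33  26  51  35  17  28  32  44  46  47  48  48  47
121 161 166 163  72  65 140 150 133  93  57  49  47  47  47  48  48  47  48
122 141  95  72  91 153 164 170 167 152  96  52  48  48  48  48  48  48  48
123  24  26  53 140 167 169 166 170 168 133  61  51  49  48  48  47  48  47
124  42  48  87 148 167 170 169 169 168 158 116  80  70  55  50  48  48  47
125  47  48  89 153 169 168 169 168 169 164 146 137 130  96  54  48  48  48
126  48  49  78 139 166 171 167 168 158 125  82  83 141 143  62  49  48  47
127  49  48  59 118 162 168 169 157 114  78  75  91 147 146  64  49  47  48
128  48  48  51 109 161 167 166 144 113 104 135 135 147 105  54  47  48  48
129  47  48  50  92 149 158 161 152 139 143 147 128  90  55  47  48  47 
[... 1701 characters left out ...]

243 102/ 60 101/ 43  92/ 22  30/ 22  20/ 78  20/120  18/130  17/118  16/112  15/104  15/109  16/111
244 103/ 59 100/ 45  94/ 25  77/ 15  30/ 23  21/ 66  18/102  16/111  16/108  15/109  15/107  16/108
245 103/ 61 101/ 46  95/ 27  88/ 19  75/ 13  36/ 20  20/ 55  15/ 94  16/109  16/107  15/110  17/108
246 103/ 59 101/ 45  96/ 30  90/ 22  85/ 18  60/  8  17/ 36  16/ 86  15/105  16/103  15/112  16/110
247 102/ 60  99/ 40  94/ 26  88/ 20  87/ 16  70/ 11  23/ 33  17/ 83  16/105  15/105  15/111  16/109
248 102/ 58 100/ 39  92/ 23  90/ 20  87/ 14  75/  8  21/ 34  17/ 89  16/110  17/110  16/110  17/108
249 102/ 59 100/ 42  96/ 23  90/ 19  87/ 16  66/ 10  21/ 38  16/ 91  15/110  15/105  17/111  15/110
```

>>> arm_command(deltas=[[[0,0,0.3,0,0,0],[-0.12,-0.83,0,0,0,0],[-0.12,-0.83,0,0,0,0],[-0.12,-0.83,0,0,0,0],[-0.12,-0.83,0,0,0,0],[-0.12,-0.83,0,0,0,0],[-0.12,-0.83,0,0,0,0],[-0.12,-0.83,0,0,0,0],[0,0,0,0,0,0],[0,0,0,0,0,0],[0,0,0,0,0,0]]])

```text
t: 7.8
tool_pos: [0.5624, -0.1194, 0.3093]
orientation: [-2.37, -2.062, -0.0]
force: [1.3, 0.9, -1.9]
opening: 0.0138
gripper_force: 45.0
```

>>> arm_command(deltas=[[[-0.12,-0.5,0,0,0,0],[-0.12,-0.5,0,0,0,0],[-0.12,-0.5,0,0,0,0],[0,-0.3,0,0,0,0],[0,-0.3,0,0,0,0],[0,0,0,0,0,0],[0,0,0,0,0,0],[0,0,0,0,0,0]]])

```text
t: 8.47
tool_pos: [0.5588, -0.1405, 0.3093]
orientation: [-2.37, -2.063, -0.0]
force: [0.2, 0.7, -2.6]
opening: 0.0134
gripper_force: 45.0
```

Run:
```python
from h import *
np.set_printoptions(precision=4,suppress=True)
s=monitor.read_state();print(s["t"],s["tool_pos"],s["orientation"],s["force"],s["wrist_torque"])
a=eyes.read_camera("scene");b=eyes.read_camera("top");cv2.imwrite("pics/sC.png",a);cv2.imwrite("pics/tC.png",b)
A=cv2.resize(a[100:150,225:285],(600,500),interpolation=cv2.INTER_CUBIC)
B=cv2.resize(b[215:265,440:490],(200,200),interpolation=cv2.INTER_CUBIC)
c=np.zeros((500,800,3),np.uint8);c[:,:600]=A;c[:200,600:]=B;cv2.imwrite("pics/C.png",c)
```

```text
8.4667 [ 0.5588 -0.1405  0.3093] [-2.3696 -2.0626 -0.0002] [ 0.1855  0.6595 -2.5932] [-0.0276  0.0158 -0.0038]
```

View pics/C.png

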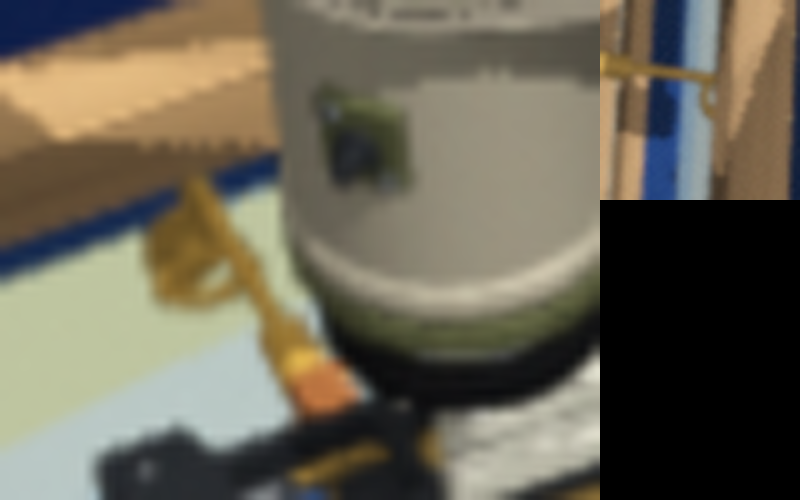

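In the crop the rod's end is at about scene (244.5,117.8), above the ring hole at (246.9,126.7). In the top view the rod passes under the rail at about (468.8,233.7), with the ring at row ~239.

Run:
```python
from h import *
np.set_printoptions(precision=4,suppress=True)
n=np.array([-.1358,-.9907,0]);Z=np.array([0,0,1.])
print("eye@.277",plane("scene",246.9,126.9,.277))
for E in(np.array([.525,-.389,.277]),np.array([.5265,-.389,.277])):
    print("eye",proj("scene",E),proj("top",E))
    front=E-n*.0134+Z*.0056; print(" front wire outer top-px",proj("top",front-n*.003))
    mid=E+Z*.031+n*.001
    print(" rod end if aligned",proj("scene",mid+n*.0055+Z*.0145),proj("top",mid+n*.0055+Z*.013)," rod 20mm back",proj("top",mid-n*.02+Z*.013))
i=cv2.imread("pics/tC.png");h=cv2.cvtColor(i,cv2.COLOR_BGR2HSV)
for y in range(228,247): print(y," ".join("%3d/%3d"%(h[y,x,0],h[y,x,1]) for x in range(456,472)))
```

```text
eye@.277 [ 0.5209 -0.3888  0.277 ]
eye [[245.6936 127.433 ]] [[470.784  239.7245]]
 front wire outer top-px [[465.0893 238.4681]]
 rod end if aligned [[243.2245 115.6849]] [[479.248  236.1492]]  rod 20mm back [[468.9456 234.9006]]
eye [[245.2668 127.6386]] [[470.7346 239.1502]]
 front wire outer top-px [[465.0411 237.8914]]
 rod end if aligned [[242.7881 115.8916]] [[479.1941 235.5539]]  rod 20mm back [[468.8945 234.3056]]
228 110/165 110/177 109/194 110/171 109/134 106/ 89 104/ 67 103/ 56  99/ 44  94/ 26  92/ 21  90/ 16  75/ 11  15/ 38  15/ 97  15/108
229 110/178 109/188 109/180 109/169 108/132 105/ 90 103/ 65 102/ 58 100/ 43  95/ 26  90/ 18  90/ 16  68/  7  18/ 41  16/ 99  15/108
230 109/147 110/166 110/168 110/163 109/130 106/ 89 104/ 68 102/ 58 100/ 40  94/ 24  93/ 18  88/ 19  70/ 11  19/ 41  16/ 98  16/109
231  10/ 35 160/ 13 127/ 35 117/ 66 109/ 81 105/ 65 102/ 54 102/ 51  98/ 30  88/ 22  85/ 19  90/ 18  65/ 11  20/ 48  16/101  16/111
232  19/136  19/132  18/124  17/105  18/ 75  19/ 45  27/ 21  37/ 18  37/ 17  41/ 14  51/ 12  60/ 10  23/ 19  16/ 63  15/106  16/111
233  19/141  
[... 1134 characters left out ...]
  19/102  17/ 86  16/102  16/107  16/107
242 109/182 110/175 110/176 109/148 107/105 104/ 73 102/ 59 100/ 45  95/ 20  26/ 29  19/110  19/132  17/119  16/112  16/108  15/109
243 110/182 111/181 110/172 109/144 107/ 99 103/ 70 102/ 58 100/ 46  98/ 26  55/ 11  20/ 70  19/119  17/122  17/113  16/108  16/109
244 109/190 109/173 110/169 109/144 106/ 98 104/ 71 102/ 62  99/ 46  97/ 26  87/ 15  33/ 17  20/ 70  17/104  16/110  15/106  16/111
245 110/181 110/190 109/178 109/143 108/ 99 103/ 70 102/ 60 101/ 46  95/ 28  88/ 19  80/ 15  28/ 24  18/ 73  16/101  16/109  16/108
246 110/177 110/175 110/172 108/150 106/104 104/ 70 102/ 60 101/ 46  95/ 28  90/ 20  90/ 14  40/ 11  18/ 61  16/101  16/105  16/105
```

>>> arm_command(deltas=[[[-0.12,-0.2,0,0,0,0],[-0.13,-0.2,0,0,0,0],[0,0,0,0,0,0],[0,0,-0.2,0,0,0],[0,0,-0.2,0,0,0],[0,0,-0.2,0,0,0],[0,0,-0.2,0,0,0],[0,0,-0.2,0,0,0],[0,0,0,0,0,0],[0,0,0,0,0,0]]])

```text
t: 9.4
tool_pos: [0.5562, -0.1445, 0.2991]
orientation: [-2.369, -2.062, 0.0]
force: [0.3, 0.6, -2.2]
opening: 0.0136
gripper_force: 45.0
```

>>> arm_command(deltas=[[[0,0,-0.2,0,0,0],[0,0,-0.2,0,0,0],[0,0,0,0,0,0],[0,0,0,0,0,0]]])

```text
t: 9.73
tool_pos: [0.5562, -0.1445, 0.2951]
orientation: [-2.369, -2.062, 0.0]
force: [-0.3, 0.6, -2.5]
opening: 0.0135
gripper_force: 45.0
```

>>> arm_command(deltas=[[[0,0,-0.2,0,0,0],[0,0,-0.2,0,0,0],[0,0,-0.2,0,0,0],[0,0,0,0,0,0],[0,0,0,0,0,0]]])

```text
t: 10.15
tool_pos: [0.5562, -0.1445, 0.289]
orientation: [-2.369, -2.062, 0.0]
force: [0.5, 1.0, -1.2]
opening: 0.0137
gripper_force: 45.0
```

>>> arm_command(deltas=[[[0,0,-0.2,0,0,0],[0,0,-0.2,0,0,0],[0,0,-0.2,0,0,0],[0,0,0,0,0,0],[0,0,0,0,0,0],[0,0,0,0,0,0]]])

```text
t: 10.65
tool_pos: [0.5563, -0.1445, 0.2833]
orientation: [2.37, 2.063, -0.0]
force: [0.4, -0.0, -2.0]
opening: 0.0136
gripper_force: 45.0
```

Run:
```python
from h import *
s=monitor.read_state();print(s["t"],s["tool_pos"],s["force"],s["wrist_torque"])
a=eyes.read_camera("scene");b=eyes.read_camera("top");cv2.imwrite("pics/sD.png",a);cv2.imwrite("pics/tD.png",b)
A=cv2.resize(a[100:150,225:285],(600,500),interpolation=cv2.INTER_CUBIC)
B=cv2.resize(b[215:265,440:490],(200,200),interpolation=cv2.INTER_CUBIC)
c=np.zeros((500,800,3),np.uint8);c[:,:600]=A;c[:200,600:]=B;cv2.imwrite("pics/D.png",c)
```

```text
10.65 [ 0.55629757 -0.14452877  0.28333881] [ 0.41596405 -0.00367374 -2.0164825 ] [-0.01627241  0.11497176  0.03230035]
```

>>> arm_command(deltas=[[[0.04,0.25,0,0,0,0],[0.03,0.25,0,0,0,0],[0.04,0.25,0,0,0,0],[0.03,0.25,0,0,0,0],[0.03,0.25,0,0,0,0],[0.03,0.25,0,0,0,0]]])

```text
t: 11.25
tool_pos: [0.5582, -0.1299, 0.2833]
orientation: [2.369, 2.062, -0.001]
force: [0.1, -5.8, -2.5]
opening: 0.0137
gripper_force: 45.0
```

>>> arm_command(deltas=[[[0.03,0.2,0,0,0,0],[0.03,0.2,0,0,0,0],[0.03,0.2,0,0,0,0]]])

```text
t: 11.5
tool_pos: [0.5591, -0.1238, 0.2833]
orientation: [2.37, 2.062, -0.001]
force: [-0.6, -4.6, -2.5]
opening: 0.0137
gripper_force: 45.0
```

```bash
cat > flap.py <<'E'
from h import *
from scipy.optimize import brentq
C=np.array([.5255,-.3767,.157]);yaw=np.radians(-98.0)
X=np.array([np.cos(yaw),np.sin(yaw),0])
def angle(b):
    h=cv2.cvtColor(b,cv2.COLOR_BGR2HSV);m=cv2.inRange(h,(100,120,40),(125,255,255))
    out=[]
    for r in(195,205,215,265,280,295):
        xs=np.nonzero(m[r,440:520])[0]+440
        e=xs.max()+.5; c,d=ray("top",e,r)
        def f(a):
            p=C+X*(.009*np.cos(a)+.172*np.sin(a));p[2]+=-.009*np.sin(a)+.172*np.cos(a)
            q=p-c; return (d*(q[2]/d[2])-q)@X
        try: out.append(brentq(f,-.2,.9))
        except Exception: out.append(np.nan)
    return np.round(out,3)
if __name__=="__main__":
    s=monitor.read_state();b=eyes.read_camera("top");cv2.imwrite("pics/t_%05d.png"%(s["t"]*100),b)
    print(s["t"],s["tool_pos"].round(4),s["force"].round(2),s["wrist_torque"].round(3),angle(b))
E
python3 -c "
from flap import *
for n in('top0','tD'):print(angle(cv2.imread('pics/%s.png'%n)))"; python3 flap.py
```

```text
[0.402 0.39  0.398 0.399 0.393 0.406]
[0.382 0.39  0.398 0.399 0.393 0.406]
11.5 [ 0.5591 -0.1238  0.2833] [-0.58 -4.6  -2.53] [-0.914  0.16   0.039] [0.325 0.332 0.34  0.343 0.337 0.332]
```

>>> arm_command(deltas=[[[0.03,0.2,-0.02,0,0,0],[0.03,0.2,-0.02,0,0,0],[0.03,0.2,-0.02,0,0,0],[0.03,0.2,-0.02,0,0,0],[0.03,0.2,-0.02,0,0,0],[0.03,0.2,-0.02,0,0,0],[0.03,0.2,-0.02,0,0,0],[0.02,0.2,-0.02,0,0,0],[0.02,0.2,-0.02,0,0,0],[0.02,0.2,-0.02,0,0,0],[0.02,0.2,-0.02,0,0,0],[0.02,0.2,-0.02,0,0,0]]])

```text
t: 12.55
tool_pos: [0.5623, -0.0993, 0.2809]
orientation: [-2.369, -2.063, -0.0]
force: [-0.6, -4.2, -2.8]
opening: 0.0136
gripper_force: 45.0
```

```bash
python3 flap.py
```

```text
12.55 [ 0.5623 -0.0993  0.2809] [-0.61 -4.2  -2.76] [-0.835  0.218  0.016] [   nan    nan    nan    nan    nan -0.131]
```

>>> arm_command(deltas=[[[0.02,0.1,-0.01,0,0,0],[0.02,0.1,-0.01,0,0,0],[0.01,0.1,-0.01,0,0,0],[0.01,0.1,-0.01,0,0,0],[0.01,0.1,-0.01,0,0,0]]])

```text
t: 13.02
tool_pos: [0.563, -0.0944, 0.2804]
orientation: [-2.37, -2.063, -0.0]
force: [0.1, -3.7, -3.3]
opening: 0.0134
gripper_force: 45.0
```

>>> arm_command(deltas=[[[0.01,0.05,0,0,0,0],[0.01,0.05,-0.01,0,0,0],[0,0.05,-0.01,0,0,0],[0.01,0.05,-0.01,0,0,0]]])

```text
t: 13.35
tool_pos: [0.5632, -0.0932, 0.2801]
orientation: [2.37, 2.062, -0.001]
force: [-0.4, -6.8, -3.3]
opening: 0.0136
gripper_force: 45.0
```

>>> arm_command(deltas=[[[0.01,0.05,0,0,0,0],[0.01,0.05,-0.01,0,0,0],[0,0.05,-0.01,0,0,0]]])

```text
t: 13.6
tool_pos: [0.5633, -0.0924, 0.2798]
orientation: [2.37, 2.06, -0.003]
force: [-0.6, -8.9, -3.2]
opening: 0.0135
gripper_force: 45.0
```

>>> arm_command(deltas=[[[0.01,0.05,0,0,0,0],[0.01,0.05,-0.01,0,0,0],[0,0.05,-0.01,0,0,0]]])

```text
t: 13.85
tool_pos: [0.5634, -0.0913, 0.2795]
orientation: [2.37, 2.06, -0.004]
force: [-1.2, -11.3, -2.9]
opening: 0.0136
gripper_force: 45.0
```

>>> arm_command(deltas=[[[0.01,0.05,0,0,0,0],[0.01,0.05,-0.01,0,0,0]]])

```text
t: 14.02
tool_pos: [0.5635, -0.0906, 0.2794]
orientation: [2.37, 2.059, -0.004]
force: [-1.4, -12.6, -3.0]
opening: 0.0135
gripper_force: 45.0
```

>>> arm_command(deltas=[[[0.01,0.05,0,0,0,0],[0,0.05,-0.01,0,0,0]]])

```text
t: 14.18
tool_pos: [0.5636, -0.0899, 0.2793]
orientation: [2.37, 2.059, -0.005]
force: [-1.4, -13.6, -3.6]
opening: 0.0136
gripper_force: 45.0
```

>>> arm_command(deltas=[[[0.01,0.05,0,0,0,0],[0,0.05,-0.01,0,0,0]]])

```text
t: 14.35
tool_pos: [0.5636, -0.0893, 0.2792]
orientation: [2.37, 2.058, -0.005]
force: [-2.1, -15.1, -4.5]
opening: 0.0136
gripper_force: 45.0
```

>>> arm_command(deltas=[[[0.01,0.05,0,0,0,0],[0,0.03,-0.01,0,0,0]]])

```text
t: 14.52
tool_pos: [0.5637, -0.0887, 0.279]
orientation: [2.37, 2.058, -0.006]
force: [-2.3, -16.4, -4.8]
opening: 0.0136
gripper_force: 45.0
```

>>> arm_command(deltas=[[[0,0.03,0,0,0,0],[0,0.02,0,0,0,0]]])

```text
t: 14.68
tool_pos: [0.5636, -0.0884, 0.279]
orientation: [2.371, 2.058, -0.006]
force: [-1.8, -16.3, -6.0]
opening: 0.0134
gripper_force: 45.0
```

>>> arm_command(deltas=[[[0,0.03,0,0,0,0],[0,0.02,0,0,0,0]]])

```text
t: 14.85
tool_pos: [0.5636, -0.0881, 0.2789]
orientation: [2.371, 2.057, -0.007]
force: [-2.2, -16.3, -5.0]
opening: 0.0137
gripper_force: 45.0
```

>>> arm_command(deltas=[[[0,0.03,0,0,0,0],[0,0.03,0,0,0,0]]])

```text
t: 15.02
tool_pos: [0.5636, -0.0876, 0.279]
orientation: [2.371, 2.057, -0.007]
force: [-1.8, -17.0, -3.8]
opening: 0.0136
gripper_force: 45.0
```

>>> arm_command(deltas=[[[0,0.03,0,0,0,0],[0,0.03,0,0,0,0]]])

```text
t: 15.18
tool_pos: [0.5638, -0.0853, 0.2791]
orientation: [2.371, 2.06, -0.003]
force: [0.0, -0.6, -2.1]
opening: 0.0138
gripper_force: 45.0
```

>>> arm_command(deltas=[[[0,-0.15,0,0,0,0],[-0.03,-0.15,0,0,0,0],[-0.03,-0.15,0,0,0,0],[0,0,0,0,0,0],[0,0,0,0,0,0]]])

```text
t: 15.6
tool_pos: [0.5637, -0.0876, 0.2794]
orientation: [-2.369, -2.063, -0.001]
force: [0.2, -0.0, -1.2]
opening: 0.0136
gripper_force: 45.0
```

>>> arm_command(deltas=[[[0,0,0.15,0,0,0],[0,0,0.15,0,0,0],[0,0,0.15,0,0,0],[0,0,0.15,0,0,0]]])

```text
t: 15.93
tool_pos: [0.5637, -0.0879, 0.2856]
orientation: [2.369, 2.063, 0.0]
force: [-0.3, -0.4, -2.6]
opening: 0.0139
gripper_force: 45.0
```

>>> arm_command(deltas=[[[-0.02,-0.15,0,0,0,0],[-0.02,-0.15,0,0,0,0],[0,-0.05,0,0,0,0],[0,0,0,0,0,0],[0,0,0.15,0,0,0],[0,0,0.15,0,0,0],[0,0,0.15,0,0,0]]])

```text
t: 16.52
tool_pos: [0.5632, -0.0915, 0.29]
orientation: [-2.37, -2.063, -0.0]
force: [-0.1, 0.0, -2.4]
opening: 0.0133
gripper_force: 45.0
```

>>> arm_command(deltas=[[[0,0,0.15,0,0,0],[0,0,0.15,0,0,0],[0,0,0.2,0,0,0],[0,0,0.2,0,0,0],[0,0,0.2,0,0,0],[0,0,0,0,0,0]]])

```text
t: 17.02
tool_pos: [0.5634, -0.0916, 0.2995]
orientation: [2.369, 2.062, 0.001]
force: [0.1, 0.6, -1.1]
opening: 0.0136
gripper_force: 45.0
```

>>> arm_command(deltas=[[[0,0,0.3,0,0,0],[0,0,0.3,0,0,0],[0,0,0.3,0,0,0],[0,0,0.2,0,0,0],[0,0,0,0,0,0],[0,0,0,0,0,0]]])

```text
t: 17.52
tool_pos: [0.5633, -0.0916, 0.3101]
orientation: [2.369, 2.062, 0.0]
force: [-0.2, 0.5, -2.5]
opening: 0.0135
gripper_force: 45.0
```

>>> arm_command(deltas=[[[0.03,0.3,0,0,0,0],[0.06,0.5,0,0,0,0],[0.06,0.5,0,0,0,0]]])

```text
t: 17.77
tool_pos: [0.5646, -0.0781, 0.3096]
orientation: [-2.37, -2.062, 0.0]
force: [-0.3, -0.0, -2.7]
opening: 0.0139
gripper_force: 45.0
```

>>> arm_command(deltas=[[[0.1,0.8,0,0,0,0],[0.1,0.8,0,0,0,0],[0.1,0.8,0,0,0,0],[0.1,0.8,0,0,0,0],[0.1,0.8,0,0,0,0],[0.1,0.8,0,0,0,0],[0,0,0,0,0,0],[0,0,0,0,0,0],[0,0,0,0,0,0],[0,0,0,0,0,0]]])

```text
t: 18.6
tool_pos: [0.5707, -0.0309, 0.3098]
orientation: [2.37, 2.062, -0.0]
force: [0.5, -0.3, -2.4]
opening: 0.0132
gripper_force: 45.0
```

Run:
```python
from flap import *
s=monitor.read_state();print(s["t"],s["tool_pos"],s["orientation"],s["force"],s["wrist_torque"])
a=eyes.read_camera("scene");b=eyes.read_camera("top");cv2.imwrite("pics/sE.png",a);cv2.imwrite("pics/tE.png",b)
T=s["tool_pos"]
print(proj("top",T+np.array([-.0348,-.2538,.0126])),proj("scene",T+np.array([-.0348,-.2538,.0126])))
h=cv2.cvtColor(b,cv2.COLOR_BGR2HSV)
for r in(200,225,270,290):print(r,[ (int(x),h[r,x].tolist()) for x in range(448,474,3)])
m=cv2.inRange(h,(15,110,70),(32,255,255));
xs=[(x,np.nonzero(m[215:245,x])[0].mean()+215) for x in range(380,450) if m[215:245,x].any()];print(xs[:2],xs[-6:])
h=cv2.cvtColor(a,cv2.COLOR_BGR2HSV);m=cv2.inRange(h,(15,110,70),(32,255,255));k=m[110:200,235:300]
ys=[(y+110,np.nonzero(k[y])[0].mean()+235) for y in range(90) if k[y].any()];print(ys)
H=C;print("pred shut eye",proj("scene",H+X*-.036+[0,0,.115]),proj("top",H+X*-.036+[0,0,.115]),"eye .075",proj("scene",H+X*-.0273+[0,0,.1174]))
```

```text
18.6 [ 0.57067123 -0.03087741  0.30983128] [ 2.36989753e+00  2.06214503e+00 -2.15076775e-04] [ 0.45755015 -0.34913463 -2.38374124] [-0.02151189  0.09184626  0.02896392]
[[434.26509061 231.89976733]] [[258.25810064 140.50606652]]
200 [(448, [15, 106, 87]), (451, [15, 105, 126]), (454, [114, 127, 54]), (457, [109, 145, 95]), (460, [103, 72, 138]), (463, [22, 22, 128]), (466, [113, 81, 66]), (469, [111, 145, 51]), (472, [16, 101, 68])]
225 [(448, [16, 110, 116]), (451, [13, 78, 92]), (454, [111, 176, 74]), (457, [106, 91, 129]), (460, [101, 59, 138]), (463, [99, 32, 126]), (466, [110, 170, 57]), (469, [7, 42, 54]), (472, [16, 107, 76])]
270 [(448, [13, 83, 95]), (451, [109, 184, 75]), (454, [107, 100, 127]), (457, [104, 65, 137]), (460, [98, 24, 130]), (463, [110, 184, 54]), (466, [124, 43, 47]), (469, [14, 106, 77]), (472, [16, 106, 175])]
290 [(448, [116, 89, 57]), (451, [110, 168, 94]), (454, [104, 79, 135]), (457, [90, 21, 133]), (460, [102, 43, 102]), (463, [111, 173, 56]), (466, [16, 94, 103]), (469, [16, 106, 127]), (472, [16, 105, 182])]
[(392, np.float64(226.0)), (393, np.float
[... 1735 characters left out ...]
p.float64(272.5)), (175, np.float64(282.0)), (176, np.float64(280.5)), (177, np.float64(277.0)), (178, np.float64(266.5)), (179, np.float64(248.5)), (180, np.float64(247.0)), (181, np.float64(253.92857142857142)), (182, np.float64(256.0526315789474)), (183, np.float64(256.5)), (184, np.float64(254.36363636363637)), (185, np.float64(254.26315789473685)), (186, np.float64(258.6666666666667)), (187, np.float64(260.6666666666667)), (188, np.float64(256.3)), (189, np.float64(245.8)), (190, np.float64(235.5)), (191, np.float64(283.0)), (194, np.float64(285.0)), (195, np.float64(285.0))]
pred shut eye [[252.02355293 139.07720083]] [[451.40792557 238.28143207]] eye .075 [[250.88488704 136.59982755]]
```

>>> arm_command(deltas=[[[-0.07,2.06,0,0,0,0.48],[-0.07,2.06,0,0,0,0.48],[-0.07,2.06,0,0,0,0.48],[-0.07,2.06,0,0,0,0.48],[-0.07,2.06,0,0,0,0.48],[-0.07,2.06,0,0,0,0.48],[-0.07,2.06,0,0,0,0.48],[-0.07,2.06,0,0,0,0.48],[-0.07,2.06,0,0,0,0.48],[-0.07,2.06,0,0,0,0.48],[0,0,0,0,0,0],[0,0,0,0,0,0]]])

```text
t: 19.7
tool_pos: [0.5636, 0.176, 0.3097]
orientation: [2.28, 2.162, -0.001]
force: [0.6, 0.0, -2.3]
opening: 0.0133
gripper_force: 45.0
```

>>> arm_command(deltas=[[[0,0,-2,0,0,0],[0,0,-2,0,0,0],[0,0,-2,0,0,0],[0,0,-2,0,0,0],[0,0,-2,0,0,0],[0,0,-2,0,0,0],[0,0,-2,0,0,0],[0,0,-2,0,0,0],[0,0,-1,0,0,0],[0,0,0,0,0,0],[0,0,0,0,0,0],[0,0,0,0,0,0]]])

```text
t: 20.7
tool_pos: [0.5647, 0.1752, 0.1415]
orientation: [2.281, 2.159, 0.003]
force: [-0.4, -0.2, -0.9]
opening: 0.0139
gripper_force: 45.0
```

Run:
```python
from h import *
np.set_printoptions(precision=4,suppress=True)
s=monitor.read_state();T=R.from_rotvec(s["orientation"]).as_matrix();p=s["tool_pos"];print(s["t"],p,np.degrees(np.arctan2(T[1,1],T[0,1])),s["force"],s["wrist_torque"])
b=eyes.read_camera("top");a=eyes.read_camera("scene");cv2.imwrite("pics/tF.png",b);cv2.imwrite("pics/sF.png",a)
d=np.array([np.cos(np.radians(-93.1)),np.sin(np.radians(-93.1)),0])
print("pred tail top edge",proj("top",p+[0,0,.03]-d*.27),"pred ferrule bar end",proj("top",p+[0,0,.03]+d*.15),"rodend",proj("top",p+[0,0,.0115]+d*.2562))
h=cv2.cvtColor(b,cv2.COLOR_BGR2HSV)
br=cv2.inRange(h,(5,120,90),(17,255,255));
for x in range(152,176):
    ys=np.nonzero(br[215:255,x])[0];print(x,len(ys),(ys.mean()+215) if len(ys) else None,end="; ")
print()
yl=cv2.inRange(h,(17,110,80),(32,255,255))
for x in range(306,362,2):
    ys=np.nonzero(yl[220:255,x])[0];print(x,len(ys),(ys.mean()+220) if len(ys) else None,end="; ")
```

```text
20.7 [0.5647 0.1752 0.1415] -3.1513892968348705 [-0.3598 -0.2332 -0.8633] [-0.0456  0.05    0.0096]
pred tail top edge [[159.6118 232.7607]] pred ferrule bar end [[308.905  238.7455]] rodend [[346.7106 241.7006]]
152 0 None; 153 0 None; 154 0 None; 155 0 None; 156 0 None; 157 0 None; 158 0 None; 159 2 232.5; 160 5 232.0; 161 6 232.5; 162 6 232.5; 163 6 232.5; 164 6 232.5; 165 6 232.5; 166 6 232.5; 167 6 232.5; 168 6 232.5; 169 6 232.5; 170 5 233.0; 171 5 233.0; 172 5 233.0; 173 5 233.0; 174 5 233.0; 175 5 233.0; 
306 0 None; 308 0 None; 310 6 239.5; 312 6 239.5; 314 6 239.5; 316 6 239.5; 318 3 240.0; 320 2 239.5; 322 3 240.0; 324 3 240.0; 326 3 240.0; 328 3 240.0; 330 2 240.5; 332 2 240.5; 334 2 240.5; 336 2 240.5; 338 2 240.5; 340 2 240.5; 342 3 241.0; 344 4 241.5; 346 1 241.0; 348 0 None; 350 0 None; 352 0 None; 354 0 None; 356 0 None; 358 0 None; 360 0 None;
```

>>> arm_command(deltas=[[[0,0,-1.2,0,0,0],[0,0,-1.2,0,0,0],[0,0,-1.2,0,0,0],[0,0,-1.2,0,0,0],[0,0,-1,0,0,0],[0,0,-0.8,0,0,0],[0,0,0,0,0,0],[0,0,0,0,0,0],[0,0,0,0,0,0]]])

```text
t: 21.55
tool_pos: [0.5641, 0.1756, 0.0743]
orientation: [2.281, 2.16, 0.001]
force: [0.6, 1.5, -1.5]
opening: 0.0138
gripper_force: 45.0
```

>>> arm_command(deltas=[[[-0.02,-0.1,-0.4,0,0,0],[0,0,-0.4,0,0,0],[0,0,-0.4,0,0,0],[0,0,-0.4,0,0,0],[0,0,-0.3,0,0,0],[0,0,-0.2,0,0,0],[0,0,0,0,0,0],[0,0,0,0,0,0]]])

```text
t: 22.22
tool_pos: [0.5633, 0.1745, 0.0526]
orientation: [-2.281, -2.16, 0.001]
force: [0.7, 0.2, -2.1]
opening: 0.0132
gripper_force: 45.0
```

>>> arm_command(deltas=[[[0,0,-0.2,0,0,0],[0,0,-0.2,0,0,0],[0,0,-0.2,0,0,0],[0,0,0,0,0,0],[0,0,0,0,0,0]]])

```text
t: 22.63
tool_pos: [0.5634, 0.1744, 0.0467]
orientation: [-2.281, -2.16, 0.0]
force: [0.7, 0.3, -2.4]
opening: 0.0137
gripper_force: 45.0
```

>>> arm_command(deltas=[[[0,0,-0.1,0,0,0],[0,0,-0.1,0,0,0],[0,0,0,0,0,0],[0,0,0,0,0,0]]])

```text
t: 22.97
tool_pos: [0.564, 0.1745, 0.0461]
orientation: [2.281, 2.16, 0.001]
force: [-2.8, -0.9, 6.5]
opening: 0.0136
gripper_force: 45.0
```

>>> arm_command(deltas=[[[0,0,0.1,0,0,0],[0,0,0,0,0,0]]])

```text
t: 23.13
tool_pos: [0.5638, 0.1745, 0.0463]
orientation: [2.281, 2.16, 0.001]
force: [-0.3, -0.5, 2.5]
opening: 0.014
gripper_force: 45.0
```

>>> arm_command(deltas=[[[0,0,0,0,0,0],[0,0,0,0,0,0],[0,0,0,0,0,0],[0,0,0,0,0,0],[0,0,0,0,0,0],[0,0,0,0,0,0],[0,0,0,0,0,0],[0,0,0,0,0,0],[0,0,0,0,0,0],[0,0,0,0,0,0],[0,0,0,0,0,0],[0,0,0,0,0,0]]], gripper=1)

```text
t: 24.13
tool_pos: [0.5635, 0.1745, 0.0459]
orientation: [2.281, 2.16, 0.0]
force: [0.3, 1.1, 0.0]
opening: 0.0891
gripper_force: 0.0
```

>>> arm_command(deltas=[[[0,0,0.5,0,0,0],[0,0,1,0,0,0],[0,0,1.5,0,0,0],[0,0,2,0,0,0],[0,0,2,0,0,0],[0,0,2.5,0,0,0],[0,0,2.5,0,0,0],[0,0,2.5,0,0,0],[0,0,2.5,0,0,0],[0,0,2.5,0,0,0],[0,0,0,0,0,0],[0,0,0,0,0,0]]])

```text
t: 25.13
tool_pos: [0.5648, 0.1748, 0.2442]
orientation: [2.279, 2.158, 0.007]
force: [-0.8, 0.2, -0.6]
opening: 0.093
gripper_force: 0.0
```

>>> arm_command(deltas=[[[-2,2.4,0,0,0,0],[-2,2.4,0,0,0,0],[-2,2.4,0,0,0,0],[-2,2.4,0,0,0,0],[-2,2.4,0,0,0,0],[-2,2.4,0,0,0,0],[-2,2.4,0,0,0,0],[-2,2.4,0,0,0,0],[-2,2.4,0,0,0,0],[0,0,0,0,0,0],[0,0,0,0,0,0],[0,0,0,0,0,0]]])

```text
t: 26.13
tool_pos: [0.3833, 0.3899, 0.2399]
orientation: [2.28, 2.161, -0.002]
force: [1.1, 0.3, 0.5]
opening: 0.0928
gripper_force: 0.0
```

Run:
```python
from h import *
s=monitor.read_state();print(s["t"],s["tool_pos"],s["opening"])
a=eyes.read_camera("scene");b=eyes.read_camera("top");cv2.imwrite("pics/sG.png",a);cv2.imwrite("pics/tG.png",b)
A=cv2.resize(b[140:340,160:520],(800,444),interpolation=cv2.INTER_CUBIC)
B=cv2.resize(a[75:225,165:325],(160,150))
c=np.zeros((600,800,3),np.uint8);c[:444]=A
c[444:600,:330]=cv2.resize(a[95:175,195:365],(330,156),interpolation=cv2.INTER_CUBIC)
c[444:600,340:700]=cv2.resize(a[210:390,200:615],(360,156))
cv2.imwrite("pics/G.png",c)
t0=cv2.imread("pics/top0.png");d=cv2.absdiff(t0,b)[150:290,160:400];print("pole region diff mean",d.mean())
```

```text
26.1333 [0.38331455 0.38990852 0.2399436 ] 0.09276138494194447
pole region diff mean 10.472172619047619
```

View pics/G.png

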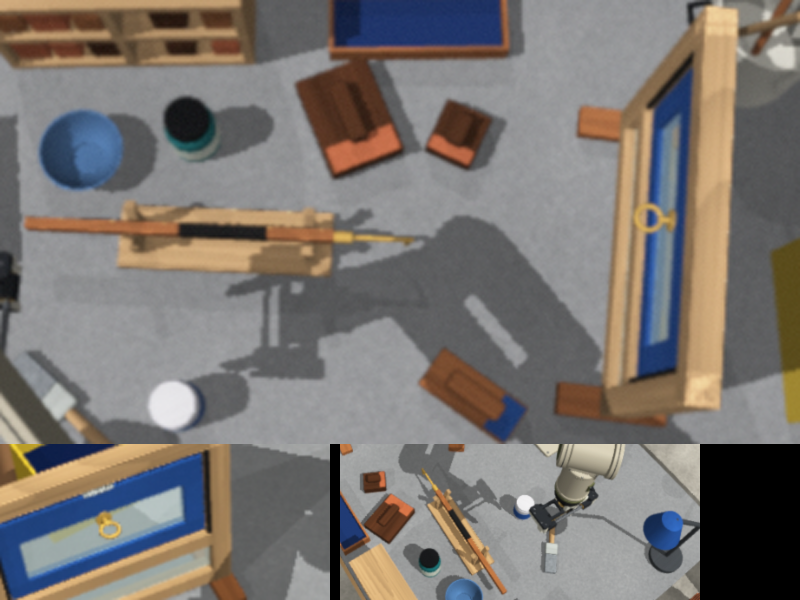

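The final picture shows the flap shut, with the ring in front at about (653,218) in the crop. The pole lies in both notches from (25,223) to (410,240), as it first lay, and nothing else has moved. The hand is clear, so I'm handing the job in.

```bash
python3 -c "
from plant import ticket
print(ticket.close_job())"
```

```text
the job is handed in; nothing more can be done
None
```

The flap is shut and held by the catch (measured pull peaked at about 17 N), the pole is back in its rest as it lay, nothing else was disturbed, and the job was handed in at about 26 s with no verdict returned.

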